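Tighten the loose cap of the wide sample tube

TASK

The screw cap of the wide tube in the white rack has been left loose. Screw it down clockwise, as seen from above, until it stops tight, then let go of it, without knocking over the amber bottle that stands beside the rack.

Things in the scene. Friction and masses are not known exactly. Their poses are not given: they have to be found in the camera images.
- cap_mid (a point): Centre (half-way up) of the wide tube's loose blue screw cap: ribbed upright cylinder, 36 mm in diameter, 22 mm high, its middle about 119 mm above the bench, 29 mm wide tube below it. The two other tubes in the row are slim, with 22 mm blue caps, already tight, tops 117 mm above the bench, axes at least 100 mm from this one: free room all round for the fingers.
- cap (a joint): Turn of that cap, rad; grows clockwise seen from above. Starts between 0 and 0.45; hard stop, tight, at 1.3. One clockwise turn of 1.4 rad or a little more, in one grasp at any yaw, always brings it tight (the fingers then slip). Needs about 0.05 N m; a 30 to 40 N grip holds. The cap sinks 1.5 mm per rad: the fingers can stay at one height. It stays where it is left.
- rack: White plastic tube rack, fixed, 130 x 370 mm, its perforated flat top 85 mm above the bench; origin under its centre, y along its row of tubes. It grips the tubes, which cannot turn or lift out. The wide tube stands in the row at y = -100, 0 or 100 mm, the slim ones at the other two places.
- bottle: Amber laboratory bottle with a black cap, loose, 70 mm in diameter and 140 mm high, standing on the bench to the left (+y) of the rack. Origin at the centre of its underside, z up along its axis.
Not all that is in view belongs to the job. Of the things that look like the bottle, the smaller one is meant.

How it is judged (in metres and radians):
At the end, for the whole second after the job is handed in: The wide tube's cap is within 0.18 rad (10 degrees) of its tight stop (joint above 1.12) and no longer turning, and the bottle stands upright (within 0.4 rad) (value of joint cap above 1.12 rad and velocity of joint cap below 0.05 rad/s and angle between bottle's own z axis and vertical below 0.4 rad); the robot touches nothing.
It fails at once if the bottle is knocked over (tilted more than 0.5 rad) (angle between bottle's own z axis and vertical above 0.5 rad).
It also fails if it takes over 29 s, if anything falls off the work surface, if the arm or the gripper's body presses on something with over 40 N, if the wrist force passes 120 N, or if a joint passes its speed limit or range.

ROBOT

A 6-joint arm with a two-finger parallel gripper is mounted at the origin on the work surface. World frame = base frame: x ahead of the robot, y to its left, z up, the work surface at z = 0. Lengths are in mm, angles in rad, forces in N, time in s.
With the tool pointing down it reaches from about 325 to 850 mm from the base axis. Payload 15.5 kg.
Tool frame: the origin (TCP) lies between the finger pads; the fingertips stand 19 mm ahead of it and the grasp point (between the pads) is the TCP; y points along the fingers, x is the direction in which the jaws open and shut, and the axes are right-handed (so a half turn about y gives the same grasp; the last joint's range is limited). The gripper opens to 91 mm and grips with 3 to 60 N. Pads are 32 mm wide; open, the fingers measure 118 mm over their backs; the gripper's body (76 mm by 178 mm) begins 60 mm behind the grasp point.
Start: joints at [-1.407, 0.494, 1.345, -0, 1.302, -0.096], TCP at [159.952, -604.187, 232.915] pointing down, gripper open.
Joint ranges: [-2.91, 2.91], [-0.82, 2.16], [0.22, 2.67], [-1.22, 4.37], [0.12, 2.79], [-3.08, 3.08]. Speed limits (rad/s): [1.89, 1.89, 2.57, 3.01, 3.01, 3.01].

INTERFACE

Orientations are given as a unit quaternion [x, y, z, w].
In Python, from station import manip, optics, order gives the robot as it stands. The module is installed in compiled form; this text tells all that it offers.
- The arm moves only by the tool step_arm, never from a script. Its arguments are lists of equal length, an entry for each row: "offset": the shift along the tool's x, y, z as a fraction of full scale, a list of three; "turn": the turn about the tool's y as a fraction of full scale; "claw": the closure, from -1 (fully open) to 1 (shut), so that 0 is half open. In form: {"offset": [[tx, ty, tz], ...], "turn": [turn, ...], "claw": [claw, ...]}. A call has 1 to 5 rows; each row is the pose to reach, as a shift and turn from the pose measured when the call began, along the tool's axes at that moment; what a row does not reach only later rows make up. Full scale, the value 1, is 0.2 m for a shift and 90 degrees for a turn. A row lasts 1/8 s, in which the tool goes at most 62.5 mm and 10.7 degrees, less where a joint would pass 70% of its speed; a pose out of reach is approached as far as the arm can. A call with a number of a shift or a turn outside -1 to 1 is refused whole. A call with a gripper value outside its range is refused whole. The fingers move at their own pace and stop on an object; "squeeze" is the grip in N (left out, the last holds). Time passes only in rows, so rows that repeat a pose let the fingers close. It gives the time, the measured TCP pose, the force and the opening at its end, in the units of the state.
- manip.sense(): the state, without advancing time (a new reading comes with each control period).
- optics.snapshot(name): name is "scene" or "top" or "wrist"; returns (picture, depth): 480x640x3 uint8, red, green, blue; 480x640 float32, mm along the optical axis (not along the pixel's ray), 0 where there is no reading.
- optics.camera_params(name): a dict with "intrinsics" (3x3 intrinsics, pixels), "k1" (the pictures are not rectified: a ray, as slopes to the right and down, at radius r is drawn at 1 + k1 r^2 times it, then the intrinsics apply), "R" (3x3) and "t" (3): a world point X has camera coordinates R X + t. Camera axes: x right, y down, z forward; pixel columns grow to the right and rows downward; lengths in mm; the calibration is good to about 2 mm. A picture is of the moment at which its call begins: read the wrist's pose just before it. camera_params takes no time and is no camera call; for the wrist camera it gives the pose at the moment of the call.
- order.finish_job(): hands the job in, once; it reports no verdict.
The state is a dict: "time_s": time; "qpos": joint angles; "joint_vel": joint speeds; "joint_torque": joint torques, N m; "eef_pos": TCP position; "ee_rot": TCP orientation; "contact_force": force on the tool from outside, world axes, zero at the start; "torque": the same for the moment, N m; "opening": finger opening in mm.
Only numpy, scipy, OpenCV 4.12 (cv2) and the standard library are available. Lean on these libraries where they do the work, as an engineer would, in place of code of your own. Each camera call takes 0.05 s, during which the arm holds its last target.

## Working session

There is one attempt and no reset: what is moved stays moved. The work goes in short steps, Python scripts to look and compute and a tool call to move; the robot and the scene stay as the last step left them, time stands still between calls to the robot, and variables do not carry over. Pictures are saved under pics/ and viewed, and the job is handed in when it is done.

Besides the shell and the picture viewer there is one more tool, called as name(argument=value, ...), one argument or row to a line, values as JSON. step_arm: Moves the arm, as the interface text tells. Shift numbers are shares of 0.2 m and turn numbers shares of 90 degrees, none past 1 either way. Its arguments: {"type":"object","properties":{"offset":{"type":"array","items":{"type":"array","items":{"type":"number","minimum":-1,"maximum":1}}},"turn":{"type":"array","items":{"type":"number","minimum":-1,"maximum":1}},"claw":{"type":"array","items":{"type":"number"}},"squeeze":{"type":"number"}},"required":["offset","turn","claw"]}

```bash
mkdir -p pics; python3 - <<'E'
from station import manip, optics
import cv2,numpy as np
s=manip.sense(); print({k:np.round(v,3).tolist() for k,v in s.items()})
for n in ["scene","top"]:
    p,d=optics.snapshot(n); cv2.imwrite(f"pics/{n}0.png",p[:,:,::-1]); np.savez(f"{n}0.npz",p=p,d=d)
    c=optics.camera_params(n); print(n,{k:np.round(v,3).tolist() for k,v in c.items()})
E
```

```text
{'time_s': 0.0, 'qpos': [-1.408, 0.494, 1.346, -0.0, 1.303, -0.095], 'joint_vel': [-0.0, -0.002, 0.001, 0.0, 0.0, -0.002], 'joint_torque': [-0.004, -87.884, -38.186, 0.07, 0.053, -0.0], 'eef_pos': [159.865, -603.815, 232.323], 'ee_rot': [-0.56, 0.432, -0.431, 0.561], 'contact_force': [0.411, -0.253, 0.429], 'torque': [-0.091, 0.054, -0.005], 'opening': 91.213}
scene {'intrinsics': [[454.663, 0.0, 320.47], [0.0, 454.663, 245.5], [0.0, 0.0, 1.0]], 'k1': -0.079, 'R': [[0.669, 0.743, -0.007], [0.544, -0.497, -0.676], [-0.506, 0.449, -0.737]], 't': [-500.321, -123.192, 1106.017]}
top {'intrinsics': [[602.813, 0.0, 322.138], [0.0, 602.813, 245.801], [0.0, 0.0, 1.0]], 'k1': 0.004, 'R': [[0.016, -1.0, -0.002], [-0.984, -0.015, -0.179], [0.179, 0.004, -0.984]], 't': [188.887, 539.457, 1227.418]}
```

View pics/scene0.png

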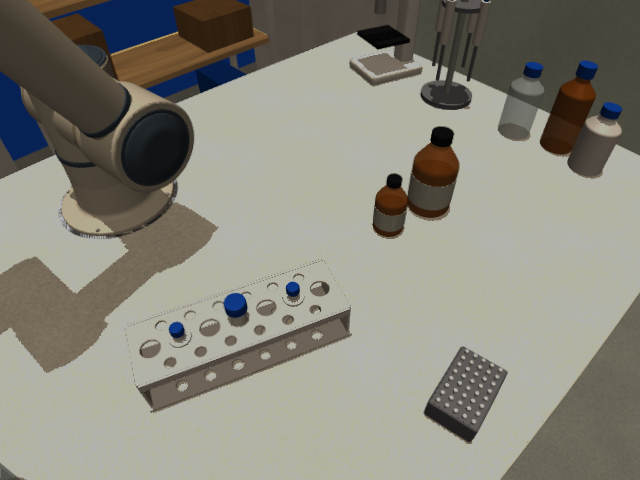

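View pics/top0.png

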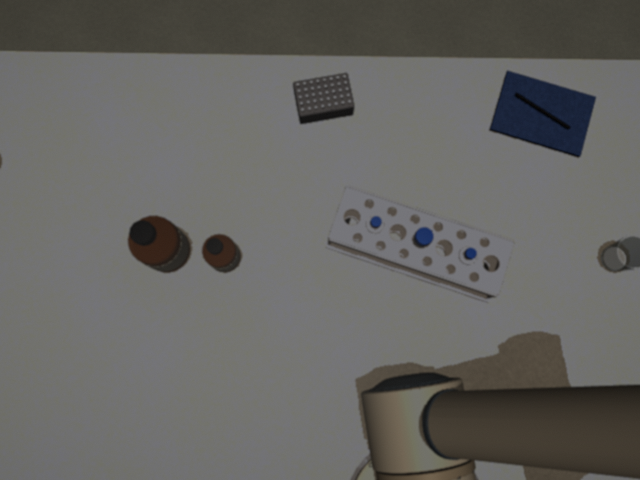

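The top view shows the wide cap at about (424,237), the slim caps at (376,223) and (470,254), and the small bottle at (220,252). The scene view shows the wide cap at (235,305). I'll measure it by blue mask and rays from both views.

```bash
cat > h.py <<'E'
import numpy as np,cv2
def rays(c,uv):
    K=np.array(c["intrinsics"]);x=cv2.undistortPoints(np.array([[uv]],float),K,np.array([c["k1"],0,0,0,0.]))[0,0]
    R=np.array(c["R"]);t=np.array(c["t"]);return -R.T@t,R.T@np.array([x[0],x[1],1])
def onz(c,uv,z):
    o,d=rays(c,uv);return o+d*(z-o[2])/d[2]
E
python3 - <<'E'
from h import *
from station import optics,manip
P=[]
for n,box in [("scene",(120,250,360,400)),("top",(320,180,520,300))]:
    f=np.load(n+"0.npz");p=f["p"].astype(int);c=optics.camera_params(n)
    m=((p[:,:,2]>p[:,:,0]*1.8+15)&(p[:,:,2]>50)).astype(np.uint8);k=np.zeros_like(m);k[box[1]:box[3],box[0]:box[2]]=1
    N,_,st,ce=cv2.connectedComponentsWithStats(m*k)
    for i in range(1,N):
        if st[i,4]>20:
            z=119 if st[i,4]>200 else 107
            print(n,st[i],ce[i].round(1),onz(c,ce[i],z).round(1), onz(c,ce[i],130).round(1), "depth",f["d"][int(ce[i][1]),int(ce[i][0])])
    i=1+np.argmax(st[1:,4]);P.append(rays(c,ce[i]))
(o1,d1),(o2,d2)=P
A=np.stack([d1,-d2],1);s=np.linalg.lstsq(A,o2-o1,rcond=None)[0]
a,b=o1+s[0]*d1,o2+s[1]*d2;print("tri",(a+b)/2,np.linalg.norm(a-b))
print("bottle",onz(optics.camera_params("top"),(214,246),140))
s=manip.sense()
from scipy.spatial.transform import Rotation as Ro
print(Ro.from_quat(s["ee_rot"]).as_matrix().round(3))
E
```

```text
scene [286 282  13  15 118] [292.  287.2] [574.   91.8 107. ] [588.3  81.5 130. ] depth 766.56836
scene [224 293  22  22 338] [234.3 302.6] [542.3  -4.1 119. ] [549.9  -7.4 130. ] depth 730.64996
scene [169 322  14  13 137] [175.5 327.9] [ 511.3 -100.2  107. ] [ 528.  -103.3  130. ] depth 714.74945
top [372 217   9  10  67] [375.7 221.4] [577.9  89.1 107. ] [572.7  91.1 130. ] depth 1216.4122
top [416 228  17  17 218] [423.9 236. ] [546.8  -6.5 119. ] [544.6  -4.7 130. ] depth 1194.8972
top [466 249  10   9  77] [470.4 253. ] [ 515.8 -101.7  107. ] [511.8 -96.  130. ] depth 1203.784
tri [545.80773388  -5.64905215 124.06665668] 0.0012109664239737135
bottle [516.05640813 409.35549881 140.        ]
[[ 0.256 -0.     0.967]
 [-0.967  0.001  0.256]
 [-0.001 -1.     0.   ]]
```

step_arm(
  offset=[
    [-0.18,0,0.2],
    [-0.36,0,0.4],
    [-0.55,0,0.6],
    [-0.73,0,0.8],
    [-0.91,0,1.0],
  ],
  turn=[0,0,0,0,0],
  claw=[-1,-1,-1,-1,-1],
  squeeze=35,
)

```text
time_s: 0.72
eef_pos: [307.3, -375.1, 232.5]
ee_rot: [-0.56, 0.432, -0.431, 0.561]
contact_force: [0.7, 0.2, 0.6]
opening: 91.2
```

step_arm(
  offset=[
    [-0.18,0,0.2],
    [-0.36,0,0.4],
    [-0.55,0,0.6],
    [-0.73,0,0.8],
    [-0.91,0,1.0],
  ],
  turn=[0,0,0,0,0],
  claw=[-1,-1,-1,-1,-1],
)

```text
time_s: 1.35
eef_pos: [454.8, -146.4, 232.7]
ee_rot: [-0.56, 0.432, -0.431, 0.561]
contact_force: [0.6, -0.9, -0.4]
opening: 91.2
```

step_arm(
  offset=[
    [0,0,0],
    [0,0,0],
    [0,0,0],
    [0,0,0],
    [0,0,0],
  ],
  turn=[-0.11,-0.22,-0.33,-0.44,-0.55],
  claw=[-1,-1,-1,-1,-1],
)

```text
time_s: 1.98
eef_pos: [454.6, -146.3, 232.5]
ee_rot: [-0.689, 0.156, -0.155, 0.69]
contact_force: [1.1, 0.0, 0.2]
opening: 91.1
```

step_arm(
  offset=[
    [0,0,0],
    [0,0,0],
    [0,0,0],
    [0,0,0],
    [0,0,0],
  ],
  turn=[-0.11,-0.22,-0.33,-0.44,-0.44],
  claw=[-1,-1,-1,-1,-1],
)

```text
time_s: 2.6
eef_pos: [454.4, -146.2, 232.4]
ee_rot: [-0.701, -0.087, 0.088, 0.702]
contact_force: [-0.5, 0.4, -0.0]
opening: 91.2
```

```bash
cat > rel.py <<'E'
import sys,numpy as np
from station import manip
from scipy.spatial.transform import Rotation as Ro
s=manip.sense();M=Ro.from_quat(s["ee_rot"]).as_matrix()
t=np.array(list(map(float,sys.argv[1:4])))
print(s["time_s"],np.round(s["eef_pos"],1),np.round(s["qpos"],2),"F",np.round(s["contact_force"],1),np.round(s["torque"],2),s["opening"]);print(M.round(3))
print("frac",(M.T@(t-s["eef_pos"])/200).round(3))
E
python3 rel.py 545.5 -5.5 200; python3 - <<'E'
from h import *
from station import optics
c=optics.camera_params("wrist");p,d=optics.snapshot("wrist");cv2.imwrite("pics/w1.png",p[:,:,::-1]);np.savez("w1.npz",p=p,d=d)
R=np.array(c["R"]);print((R@np.array([545.5,-5.5,130])+c["t"]).round(1))
E
```

```text
2.6 [ 454.4 -146.2  232.4] [-0.44  0.29  1.7   0.    1.16 -0.69] F [-0.5  0.4 -0. ] [-0.04 -0.11 -0.  ] 91.22775356809744
[[ 0.969 -0.001 -0.245]
 [ 0.245  0.002  0.969]
 [-0.001 -1.     0.002]]
frac [0.614 0.162 0.57 ]
[ 121.8 -105.6  233.9]
```

View pics/w1.png

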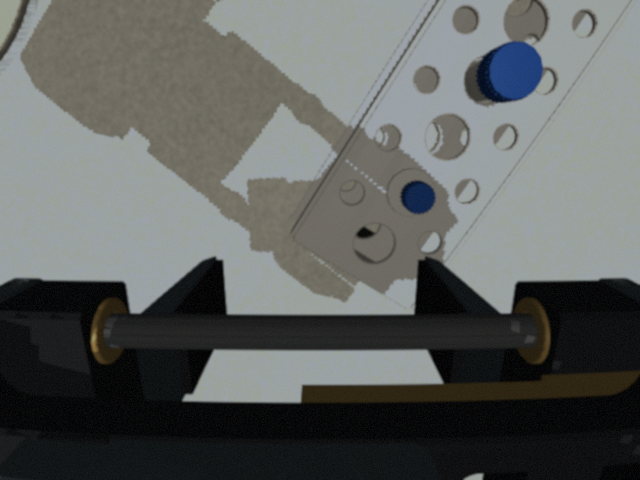

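The wrist view shows the wide cap's top face at about (516,70) and one slim cap at (418,197). I'll locate the bright top face on the z=130 plane.

```bash
python3 - <<'E'
from h import *
from station import optics
f=np.load("w1.npz");p=f["p"].astype(int);d=f["d"];c=optics.camera_params("wrist")
m=((p[:,:,2]>p[:,:,0]*1.8+15)&(p[:,:,2]>50)).astype(np.uint8)
N,lab,st,ce=cv2.connectedComponentsWithStats(m)
for i in range(1,N):
    if st[i,4]>300:
        mm=lab==i;dm=np.median(d[mm&(d>0)]);q=d[mm&(d>0)].min();print(st[i],ce[i],onz(c,ce[i],119 if st[i,4]>1500 else 107),dm,q)
        b=p[:,:,2][mm];print(np.percentile(b,[5,25,50,75,95]))
        ys,xs=np.where(mm&(d>0)&(d<q+4));(cc,r)=cv2.minEnclosingCircle(np.stack([xs,ys],1).astype(np.float32));zz=130
        print("top",xs.mean(),ys.mean(),cc,r,onz(c,cc,zz),onz(c,(cc[0]+r,cc[1]),zz))
E
python3 rel.py 545.5 -5.5 180
```

```text
[ 485   42   57   59 2517] [513.62534764  70.41716329] [550.98470752  -4.07157372 119.        ] 234.50937 228.26088
[ 73. 123. 125. 126. 129.]
top 516.2825651302605 51.29058116232465 (516.3085327148438, 61.5) 23.948747634887695 [546.16722229  -1.50892308 130.        ] [561.29142737   2.87886403 130.        ]
[404 182  30  31 701] [418.7189729  197.36947218] [ 518.29460295 -101.63013066  107.        ] 269.40298 265.60822
[58. 74. 75. 76. 77.]
top 419.32307692307694 192.33589743589744 (419.0, 196.0) 14.31792163848877 [511.49853077 -98.52908606 130.        ] [520.85058309 -96.14912954 130.        ]
2.65 [ 454.5 -146.2  232.4] [-0.44  0.29  1.7   0.    1.16 -0.68] F [-0.4  0.2 -0.2] [-0.02 -0.2   0.04] 91.22732455052892
[[ 0.97  -0.001 -0.242]
 [ 0.242  0.002  0.97 ]
 [-0.001 -1.     0.002]]
frac [0.612 0.263 0.572]
```

step_arm(
  offset=[
    [0.2,0,0.2],
    [0.4,0,0.4],
    [0.61,0,0.57],
    [0.61,0,0.57],
    [0.61,0,0.57],
  ],
  turn=[0,0,0,0,0],
  claw=[-1,-1,-1,-1,-1],
)

```text
time_s: 3.28
eef_pos: [544.8, -6.1, 232.3]
ee_rot: [-0.701, -0.085, 0.086, 0.703]
contact_force: [-0.6, -0.0, -0.5]
opening: 91.1
```

```bash
python3 rel.py 546 -6 119; python3 - <<'E'
from h import *
from station import optics
c=optics.camera_params("wrist");p,d=optics.snapshot("wrist");cv2.imwrite("pics/w2.png",p[:,:,::-1])
p=p.astype(int);m=((p[:,:,2]>p[:,:,0]*1.8+15)&(p[:,:,2]>100)).astype(np.uint8)
N,lab,st,ce=cv2.connectedComponentsWithStats(m)
for i in range(1,N):
    if st[i,4]>300:print(st[i],ce[i],onz(c,ce[i],130))
E
```

```text
3.275 [544.8  -6.1 232.3] [-0.12  0.38  1.54  0.    1.22 -0.36] F [-0.6 -0.  -0.5] [ 0.01 -0.1   0.03] 91.1134314868458
[[ 0.971 -0.002 -0.24 ]
 [ 0.24   0.002  0.971]
 [-0.001 -1.     0.002]]
frac [ 0.007  0.566 -0.002]
[386 100  31  33 783] [401.21072797 116.03192848] [575.53940572  87.70287754 130.        ]
```

View pics/w2.png

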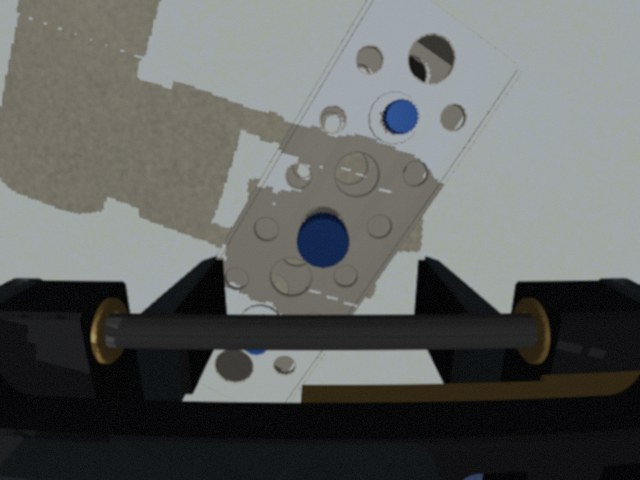

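The cap is at about (323,240), centred between the fingers (midpoint column about 321). Descending now.

step_arm(
  offset=[
    [0.005,0.15,0],
    [0.005,0.3,0],
    [0.005,0.45,0],
    [0.005,0.56,0],
    [0.005,0.565,0],
  ],
  turn=[0,0,0,0,0],
  claw=[-1,-1,-1,-1,-1],
)

```text
time_s: 3.95
eef_pos: [544.1, -7.1, 118.4]
ee_rot: [-0.701, -0.083, 0.086, 0.703]
contact_force: [0.1, -0.1, -0.0]
opening: 91.4
```

```bash
python3 rel.py 546 -6 119; python3 - <<'E'
from h import *
from station import optics
c=optics.camera_params("wrist");p,d=optics.snapshot("wrist");cv2.imwrite("pics/w3.png",p[:,:,::-1])
E
```

```text
3.95 [544.1  -7.1 118.4] [-0.12  0.53  1.67  0.    0.95 -0.36] F [ 0.1 -0.1 -0. ] [-0.03 -0.14 -0.03] 91.40302229454561
[[ 0.971 -0.005 -0.237]
 [ 0.237  0.002  0.971]
 [-0.004 -1.     0.003]]
frac [ 0.01  -0.003  0.003]
```

View pics/w3.png

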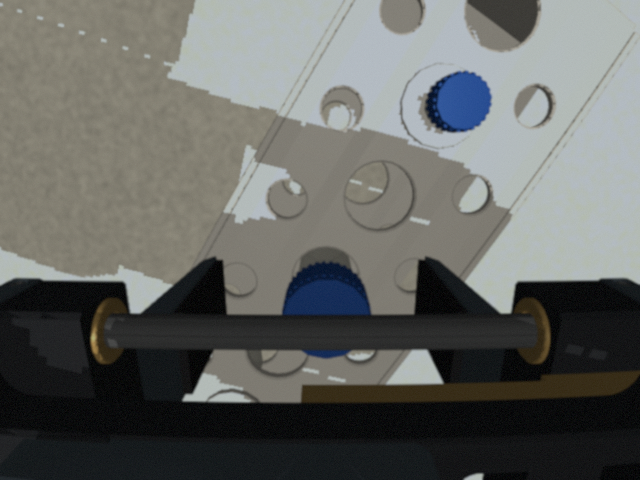

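The cap spans columns 284–371, centre 327 against 321 between the fingers. That is about 2 mm off in tool +x, so I'll correct it and close.

step_arm(
  offset=[
    [0.012,0,0.003],
    [0.012,0,0.003],
    [0.012,0,0.003],
    [0.012,0,0.003],
    [0.012,0,0.003],
  ],
  turn=[0,0,0,0,0],
  claw=[-1,1,1,1,1],
  squeeze=36,
)

```text
time_s: 4.62
eef_pos: [547.0, -5.8, 119.4]
ee_rot: [-0.701, -0.084, 0.086, 0.703]
contact_force: [0.2, 0.1, -0.2]
opening: 53.7
```

step_arm(
  offset=[
    [0,0,0],
    [0,0,0],
    [0,0,0],
    [0,0,0],
  ],
  turn=[0,0,0,0],
  claw=[1,1,1,1],
)

```text
time_s: 5.12
eef_pos: [546.5, -5.9, 119.3]
ee_rot: [-0.701, -0.083, 0.086, 0.703]
contact_force: [-5.1, -2.4, 2.4]
opening: 34.9
```

```bash
python3 rel.py 546 -6 119
```

```text
5.125 [546.5  -5.9 119.3] [-0.12  0.53  1.66  0.    0.95 -0.36] F [-5.1 -2.4  2.4] [-0.37  0.72 -0.  ] 34.8800131976638
[[ 0.971 -0.004 -0.238]
 [ 0.238  0.002  0.971]
 [-0.003 -1.     0.002]]
frac [-0.003  0.001 -0.   ]
```

step_arm(
  offset=[
    [-0.004,0,0],
    [-0.004,0,0],
    [-0.004,0,0],
    [-0.004,0,0],
    [-0.004,0,0],
  ],
  turn=[0.07,0.14,0.21,0.28,0.35],
  claw=[1,1,1,1,1],
)

```text
time_s: 5.75
eef_pos: [546.4, -5.9, 119.1]
ee_rot: [-0.698, 0.111, -0.109, 0.699]
contact_force: [2.9, 0.2, -8.3]
opening: 34.8
```

```bash
python3 rel.py 546 -6 119
```

```text
5.75 [546.4  -5.9 119.1] [-0.12  0.53  1.67  0.    0.95  0.19] F [ 2.9  0.2 -8.3] [ 0.01 -0.69  0.08] 34.813104824001016
[[ 0.951 -0.003  0.308]
 [-0.308  0.002  0.951]
 [-0.003 -1.     0.001]]
frac [-0.002  0.    -0.001]
```

step_arm(
  offset=[
    [0,0,0],
    [0,0.001,0],
    [0,0.002,0],
    [0,0.003,0],
    [0,0.004,0],
  ],
  turn=[0.07,0.14,0.21,0.28,0.35],
  claw=[1,1,1,1,1],
)

```text
time_s: 6.38
eef_pos: [546.4, -5.9, 118.0]
ee_rot: [-0.642, 0.298, -0.296, 0.642]
contact_force: [-1.0, -0.6, -3.8]
opening: 35.1
```

```bash
python3 rel.py 546 -6 119
```

```text
6.375 [546.4  -5.9 118. ] [-0.12  0.53  1.67  0.    0.95  0.74] F [-1.  -0.6 -3.8] [-0.18  0.03  0.06] 35.12496895369932
[[ 0.647 -0.003  0.762]
 [-0.762  0.002  0.647]
 [-0.003 -1.    -0.001]]
frac [-0.001 -0.005 -0.002]
```

step_arm(
  offset=[
    [0,0,0],
    [0,0,0],
    [0,0.001,0],
    [0,0.001,0],
    [0,0.002,0],
  ],
  turn=[0.07,0.14,0.21,0.28,0.35],
  claw=[1,1,1,1,1],
)

```text
time_s: 7.0
eef_pos: [546.8, -5.8, 117.8]
ee_rot: [0.536, -0.462, 0.46, -0.536]
contact_force: [-0.5, 2.5, 3.2]
opening: 35.4
```

```bash
python3 rel.py 546 -6 119
```

```text
7.0 [546.8  -5.8 117.8] [-0.12  0.53  1.67  0.    0.95  1.3 ] F [-0.5  2.5  3.2] [ 0.36 -0.01  1.05] 35.42533655594859
[[ 0.151 -0.002  0.989]
 [-0.989  0.002  0.151]
 [-0.002 -1.    -0.002]]
frac [ 0.    -0.006 -0.004]
```

The moment about z rose from 0.06 to 1.05 N m after 1.66 rad of turn, so the cap is on its stop. Now I'll release it and lift.

step_arm(
  offset=[
    [0,0,0],
    [0,0,0],
    [0,0,0],
    [0,0,0],
    [0,0,0],
  ],
  turn=[0,0,0,0,0],
  claw=[-0.4,-0.4,-0.4,-0.4,-0.4],
)

```text
time_s: 7.62
eef_pos: [546.9, -5.9, 117.7]
ee_rot: [0.537, -0.462, 0.46, -0.536]
contact_force: [-0.4, -0.5, -0.7]
opening: 63.9
```

```bash
python3 rel.py 546 -6 220
```

```text
7.625 [546.9  -5.9 117.7] [-0.12  0.53  1.67  0.    0.95  1.3 ] F [-0.4 -0.5 -0.7] [-0.02  0.    0.01] 63.87224635435673
[[ 0.151 -0.002  0.988]
 [-0.988  0.002  0.151]
 [-0.002 -1.    -0.002]]
frac [-0.001 -0.511 -0.005]
```

step_arm(
  offset=[
    [0,-0.1,0],
    [0,-0.25,0],
    [0,-0.4,0],
    [0,-0.5,0],
    [0,-0.5,0],
  ],
  turn=[0,0,0,0,0],
  claw=[-0.4,-0.4,-0.4,-0.4,-0.4],
)

```text
time_s: 8.25
eef_pos: [547.8, -6.1, 219.0]
ee_rot: [-0.536, 0.461, -0.46, 0.537]
contact_force: [-0.1, -0.1, -0.2]
opening: 64.0
```

```bash
python3 rel.py 546 -6 220; python3 - <<'E'
from h import *
from station import optics
p,d=optics.snapshot("scene");cv2.imwrite("pics/s2.png",p[:,:,::-1])
E
```

```text
8.25 [547.8  -6.1 219. ] [-0.12  0.4   1.56  0.    1.19  1.3 ] F [-0.1 -0.1 -0.2] [-0.01  0.06  0.03] 63.978319861565616
[[ 0.152  0.001  0.988]
 [-0.988  0.001  0.152]
 [-0.001 -1.     0.001]]
frac [-0.002 -0.005 -0.009]
```

View pics/s2.png

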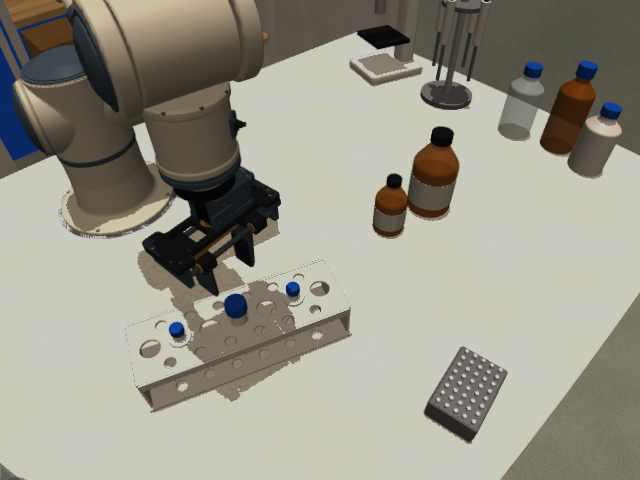

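The scene view shows the wide cap on its tube at (235,306), the gripper clear above it, and the small bottle upright and unmoved at (390,205). Tool yaw went from +14° to −81°, which is clockwise from above. Handing in.

```bash
python3 -c "
from station import order;print(order.finish_job())"
```

```text
the job is handed in; nothing more can be done
None
```

I screwed the wide tube's cap down to its stop, let go of it and handed the job in at about 8.3 s of the 29 s allowed. The hand-in gives no verdict.

**What I did:** I found the cap at about (546, −6) mm from the scene, top and wrist cameras. I gripped it at 36 N, with the fingers about 119 mm above the bench, and turned it 1.66 rad clockwise in one grasp. I then opened the fingers and rose 100 mm.

**Last checks:**
- **Cap tight:** the moment on the tool rose from about 0.06 to 1.05 N m at the end of the turn, as expected at a hard stop. I had no direct reading of the cap's angle.
- **Robot clear:** after release and lift, the force and moment on the tool were near zero.
- **Bottle:** the last picture shows the small amber bottle upright and where it was at the start.

**Disagreements:** the camera views put the cap within a few millimetres of each other. One wrist reading was about 5 mm off because it included the cap's side. After the descent the gripper was about 2 mm off centre, and I corrected that before closing. No check failed.

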